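# Seat the beater on the batter mixer's drive and hold it home

## Task

Take the beater from the green tray by its orange grip, slip its sleeve over the mixer's spindle and turn it until its notches mesh with the orange dogs, then slide it fully home against the sprung pin. Finish while still holding the grip and pressing the beater down, so that it stays fully home: do not let go. Leave the other things on the table alone.

Things in the scene. Friction and masses are not known exactly. Their poses are not given: they have to be found in the camera images.
- beater: Beater, 0.25 kg, 104 mm tall, upright on the tray. Origin: centre of its underside; z up its axis. White sleeve 38 mm wide, 0 to 56 mm up; blind bore 19 mm wide, 50 mm deep, open below. Its lowest 16 mm has four notches 13.4 mm wide along +-x and +-y, teeth between. Four wire loops stand out the same four ways, to radius 77 mm, below 47 mm. Quarter turns are alike.
- beater_grip (a point): Middle of the beater's orange grip, 80 mm above its underside: a square block, 26 x 26 mm, 48 mm tall (56 to 104 mm above the underside), faces square to the beater's x and y.
- mixer: White batter mixer, fixed: round motor base 244 mm wide and on it an open steel bowl 224 mm wide, rim 135 mm above the table. Origin: centre of its underside. A small control block with a black knob is on its -x side, out to 160 mm. The spindle stands upright in the middle of the bowl.
- spindle_foot (a point): Foot of the spindle, on its axis, 85 mm above the table, on a flat black hub plate 54 mm wide. z up; x and y turn with the spindle and point along its four orange dogs (out to radius 18 mm, 10 mm wide, 14 mm tall). Fully home, the beater's origin is at this point, each dog in a notch (play 1.5 mm, 0.12 rad). Unmeshed, the teeth stop on the dogs, 14 mm too high.
- spindle_tip (a point): Tip of the free brass pin on the spindle's axis, 57 mm above the foot. Above the dogs the spindle is a plain round steel shaft, 16 mm wide up to 38 mm above the foot, tapering to 9 mm at 46 mm; from there the sprung pin, 7 mm wide, sticks out. The sleeve slips over it with 1.5 mm of room all round.
- spindle (a joint): Turn of the spindle relative to the mixer, rad, counterclockwise from above; stiff (about 0.25 N m, gears), starts at any angle. The direction of the dogs is given by spindle_foot.
- pin (a joint): How far the pin in the spindle's tip is pushed down, m: 0 free, 0.007 with the beater fully home, stop at 0.0105. The roof of the bore meets it 7 mm above home; its spring pushes up with 4 N there and 10 N at home, more than the beater weighs: let go, the beater rises again.
- tray: Green plastic tray, fixed, 220 x 220 mm, rim 14 mm high, floor 4 mm thick; the beater stands on it at the start. Origin: centre of its underside.
- carton_a: Bystander: upright white paper carton with a yellow and a blue band, 65 x 65 x 150 mm tall; origin at its underside. To be left alone.
- carton_b: Bystander: flat white paper carton with yellow and blue bands, 80 x 150 x 55 mm tall; origin at its underside. To be left alone.
- bottle: Bystander: yellow bottle with green cap, 66 mm in diameter, 200 mm tall; origin at its underside. To be left alone.
- jug: Bystander: aluminium mug-shaped jug with a side handle, 100 mm in diameter, 130 mm tall; origin at its underside. To be left alone.
- plate: Bystander: white plate, 170 mm in diameter, 18 mm high; origin at its underside. To be left alone.
- spoon: Bystander: wooden spoon lying on the table. To be left alone.
Mind the look-alikes: they are no part of the job. What is shaped like the beater but red is not meant.

How it is judged:
By the outcome, as a careful person would: the job done as asked, in the order asked, and still so for the second after the job is handed in, while the arm keeps its last pose, push and grip.
It also fails if it takes over 48 s, if anything falls off the work surface, if the arm or the gripper's body presses on something with over 40 N, if the wrist force passes 120 N, or if a joint passes its speed limit or range.

## Robot

A 6-joint arm with a two-finger parallel gripper is mounted at the origin on the work surface. World frame = base frame: x ahead of the robot, y to its left, z up, the work surface at z = 0. Lengths are in m, angles in rad, forces in N, time in s.
With the tool pointing down it reaches from about 0.35 to 0.85 m from the base axis. Payload 8.1 kg.
Tool frame: the origin (TCP) lies at the very end of the fingers, on their centre line; the grasp point (between the pads) lies 19 mm behind it; z points along the fingers, x is the direction in which the jaws open and shut, and the axes are right-handed (so a half turn about z gives the same grasp; the last joint's range is limited). The gripper opens to 93 mm and grips with 3 to 60 N. Pads are 15 mm wide; open, the fingers measure 128 mm over their backs; the gripper's body (75 mm by 188 mm) begins 65 mm behind the grasp point.
Start: joints at [-1.21, 0.13, 1.488, -0, 1.523, -0.085], TCP at [0.259, -0.541, 0.219] pointing down, gripper open.
Joint ranges: [-2.96, 2.96], [-0.89, 2.26], [0.02, 2.5], [-1.34, 4.48], [0, 2.73], [-2.66, 2.66]. Speed limits (rad/s): [2.39, 2.39, 2.79, 3.14, 3.14, 3.14].

## Interface

Orientations are given as a rotation vector (axis times angle).
In Python, from plant import robot gives the robot as it stands. The module is installed in compiled form; this text tells all that it offers.
- The arm moves only by the tool jog_arm, never from a script. Its argument "commands" is one flat list of numbers, 5 for each row, row after row: the gripper's target within -1 to 1 (shut at 1, half-way at 0, fully open at -1), then the shift along the tool's x, y, z in m, then the turn about the tool's z in degrees. A call has 1 to 20 rows; each row shifts and turns the commanded pose from where the row before left it, along the tool's axes as they then stand; what a row does not reach is not made up. A row lasts 1/12 s, in which the tool goes at most 41.7 mm and 7.16 degrees, less where a joint would pass 70% of its speed; a pose out of reach is approached as far as the arm can. A call is refused whole if a number of a shift passes 0.0417 or a number of a turn 7.16, either way. A call with a gripper value outside its range is refused whole. The fingers move at their own pace and stop on an object; "grip_force" is the grip in N (left out, the last holds). Time passes only in rows, so rows that do not move let the fingers close. It gives the time, the measured TCP pose, the force and the opening at its end, in the units of the state.
- robot.read_state(): the state, without advancing time (a new reading comes with each control period).
- robot.read_camera(name): name is "scene" or "top" or "wrist"; returns a dict with "img" (400x640x3 uint8, blue, green, red), "vfov" (degrees; the focal length in pixels is half the picture's height over the tangent of half this angle, whatever the lens; pixels are square), "cx", "cy" (the principal point, pixels), "extrinsics" (4x4, takes a point from world to camera coordinates). Camera axes: x right, y down, z forward; pixel columns grow to the right and rows downward; lengths in m; the calibration is good to about 2 mm. A picture is of the moment at which its call begins. There is no depth.
- robot.close_job(): hands the job in, once; it reports no verdict.
Trained networks look in a picture, given as the dict that the camera call returned (one of the last four; its "shot" number tells which), for a name from the list of things; names that differ only in an ending like _2 or _b are one class to them, and where a whole thing is asked for, a point or a joint stands for the part that bears it (a point fixed in the world has none). Each returns a list of dicts, best first, with "score" (0 to 1); they miss things now and then, are a little off and sometimes report something else, mostly with a low value. They report only what shows in the picture. A call takes as long as a camera call. They do not tell look-alikes from the thing itself.
- robot.recognise(thing, picture): "box" ([centre column, centre row, width, height] as shares, 0 to 1, of the picture: columns of its width, rows of its height, round what is visible of it).
- robot.pinpoint(thing, picture): "position" ([row, column] as shares, 0 to 1, of the picture: columns of its width, rows of its height: a listed point, or the origin of a listed thing).
The state is a dict: "t": time; "q": joint angles; "dq": joint speeds; "joint_torque": joint torques, N m; "tool_pos": TCP position; "orientation": TCP orientation; "force": force on the tool from outside, world axes, zero at the start; "wrist_torque": the same for the moment, N m; "opening": finger opening in m.
Only numpy, scipy, OpenCV 4.12 (cv2) and the standard library are available. Lean on these libraries where they do the work, as an engineer would, in place of code of your own. Each camera call takes 0.05 s, during which the arm holds its last target.

## Working session

There is one attempt and no reset: what is moved stays moved. The work goes in short steps, Python scripts to look and compute and a tool call to move; the robot and the scene stay as the last step left them, time stands still between calls to the robot, and variables do not carry over. Pictures are saved under pics/ and viewed, and the job is handed in when it is done.

Besides the shell and the picture viewer there is one more tool, called after "Call:" in YAML: its name, and indented under it one key for each argument. jog_arm: Moves the arm, as the interface text tells. Its arguments: {"type":"object","properties":{"commands":{"type":"array"},"grip_force":{"type":"number"}},"required":["commands"]}

```bash
mkdir -p pics; cat > h.py <<'E'
import numpy as np, cv2
from plant import robot
def K(p):
    h,w=p["img"].shape[:2]; f=h/2/np.tan(np.radians(p["vfov"])/2); return f,p["cx"],p["cy"]
def ray(p,u,v):
    f,cx,cy=K(p);T=np.array(p["extrinsics"]);R=T[:3,:3];o=-R.T@T[:3,3]
    d=R.T@np.array([(u-cx)/f,(v-cy)/f,1]);return o,d/np.linalg.norm(d)
def onz(p,u,v,z):
    o,d=ray(p,u,v);return o+d*(z-o[2])/d[2]
def proj(p,X):
    f,cx,cy=K(p);T=np.array(p["extrinsics"]);c=T[:3,:3]@np.array(X)+T[:3,3];return cx+f*c[0]/c[2],cy+f*c[1]/c[2]
def tri(rays):
    A=0;b=0
    for o,d in rays:
        P=np.eye(3)-np.outer(d,d);A=A+P;b=b+P@o
    return np.linalg.solve(A,b)
def pin(t,p,n=3):
    r=robot.pinpoint(t,p);return [(round(x["position"][1]*p["img"].shape[1],1),round(x["position"][0]*p["img"].shape[0],1),round(x["score"],2)) for x in r[:n]]
E
python3 - <<'E'
from h import *
for n in ["scene","top"]:
    p=robot.read_camera(n);cv2.imwrite(f"pics/{n}0.png",p["img"])
    print(n,p["vfov"],p["cx"],p["cy"],np.round(p["extrinsics"],3).tolist())
    for t in ["beater","beater_grip","spindle_foot","spindle_tip","mixer","tray"]: print(t,pin(t,p))
print(robot.read_state())
E
```

```text
scene 47.08738762790191 315.2454583090724 197.13596203446238 [[-0.802, 0.597, 0.007, 0.432], [0.403, 0.55, -0.732, -0.116], [-0.441, -0.584, -0.682, 1.625], [0.0, 0.0, 0.0, 1.0]]
beater [(289.6, 182.9, 0.91), (337.6, 151.2, 0.59)]
beater_grip [(288.3, 165.5, 0.95), (340.1, 134.2, 0.83)]
spindle_foot [(344.1, 260.1, 0.71)]
spindle_tip [(341.4, 246.3, 0.57)]
mixer [(347.3, 279.4, 0.98)]
tray [(292.0, 191.4, 0.7), (292.9, 325.7, 0.61), (246.2, 254.8, 0.21)]
top 45.46360705223542 320.0236073280653 198.2538294023867 [[-0.025, -1.0, -0.0, -0.024], [-0.996, 0.025, -0.089, 0.536], [0.089, -0.002, -0.996, 1.444], [0.0, 0.0, 0.0, 1.0]]
beater [(372.9, 209.7, 0.88), (396.1, 297.5, 0.72)]
beater_grip [(400.3, 297.3, 0.92), (379.6, 211.8, 0.89)]
spindle_foot [(242.8, 184.0, 0.42)]
spindle_tip [(241.4, 180.6, 0.66)]
mixer [(246.9, 187.0, 0.63)]
tray [(375.3, 210.9, 0.8)]
{'t': 0.7, 'q': array([-1.21037891e+00,  1.30380800e-01,  1.48816015e+00, -5.92416429e-06,
        1.52299519e+00, -8.53952092e-02]), 'dq': array([-1.43988309e-03,  3.28015587e-05,  8.43127097e-04,  7.91340882e-04,
       -1.72860968e-03, -1.21846586e-03]), 'joint_torque': array([ 1.68729812e-04, -5.59594417e+01, -4.91945100e+01,  7.71423569e-02,
        2.28561577e-02, -3.39282326e-05]), 'tool_pos': array([ 0.25874478, -0.54137114,  0.21866861]), 'orientation': array([ 2.65753124e+00, -1.67537702e+00,  6.51686756e-05]), 'force': array([ 0.71523979,  0.28806084, -0.67194542]), 'wrist_torque': array([ 0.05399887,  0.03447632, -0.04421213]), 'opening': 0.09302344362938468}
```

View pics/scene0.png

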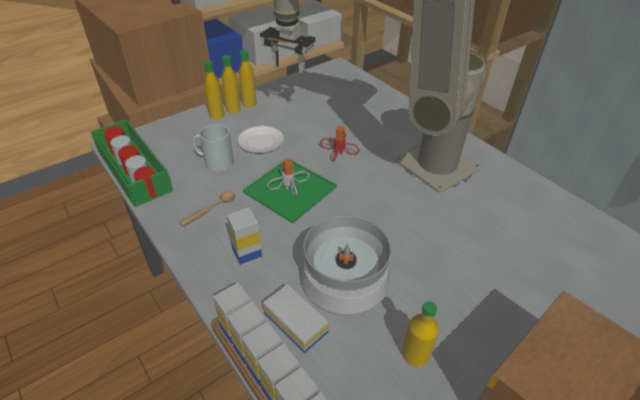

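View pics/top0.png

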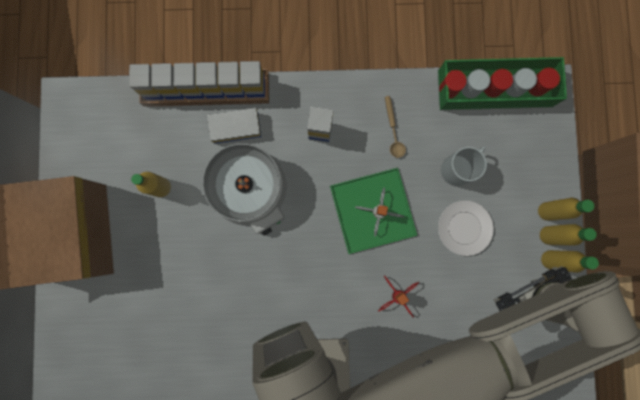

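```bash
python3 - <<'E'
import cv2
t=cv2.imread("pics/top0.png")
a=cv2.resize(t[150:270,310:450],(700,600),interpolation=cv2.INTER_CUBIC);cv2.imwrite("pics/tb.png",a)
a=cv2.resize(t[125:245,180:320],(700,600),interpolation=cv2.INTER_CUBIC);cv2.imwrite("pics/tm.png",a)
E
```

```text
(no output)
```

View pics/tb.png

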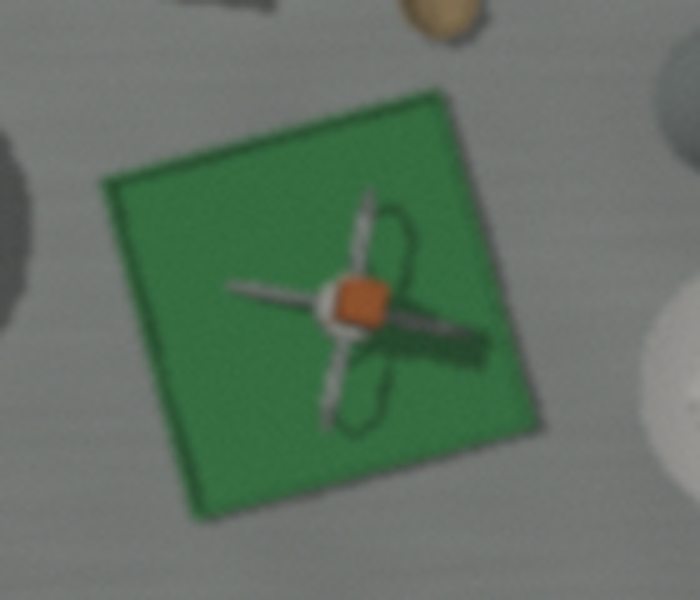

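View pics/tm.png

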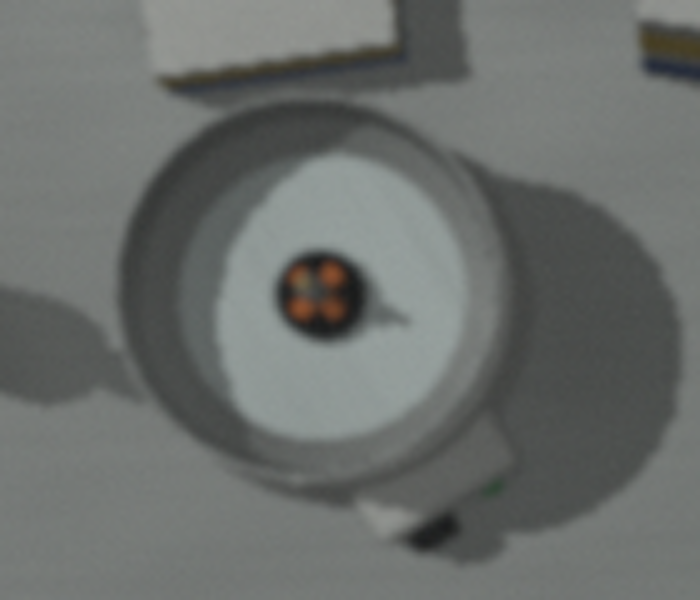

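The beater candidates are the white one with an orange grip on the green tray (scene 288,166; top 381,211) and the red-wired look-alike off the tray (scene 340,134; top 400,297). The crop confirms the white one on the tray is meant. Next I locate it, along with the spindle and the angles.

```bash
python3 - <<'E'
from h import *
s=robot.read_camera("scene");t=robot.read_camera("top")
def near(l,uv): return min(l,key=lambda a:np.hypot(a[0]-uv[0],a[1]-uv[1])) if l else None
for n,a,b in [("beater_grip",(288,166),(380,211)),("beater",(289,183),(373,210)),("spindle_tip",(341,246),(241,181)),("spindle_foot",(344,260),(243,184)),("mixer",(347,279),(247,187))]:
    A=near(pin(n,s,5),a);B=near(pin(n,t,5),b);print(n,A,B)
    if A and B: print(np.round(tri([ray(s,*A[:2]),ray(t,*B[:2])]),4))
# angles from crop of top (5x, origin 310,150 / 180,125)
def ang(u1,v1,u2,v2,ou,ov,z):
    a=onz(t,ou+u1/5,ov+v1/5,z);b=onz(t,ou+u2/5,ov+v2/5,z);d=b-a;return round(np.degrees(np.arctan2(d[1],d[0])),1)
print("beater ang",ang(230,287,480,335,310,150,.03),ang(370,195,328,425,310,150,.03))
print("dogs",ang(302,275,336,308,180,125,.099),ang(332,272,302,307,180,125,.099))
# orange blob of dogs and grip
for nm,(u0,u1,v0,v1) in {"grip":(365,395,198,225),"dogs":(232,256,172,196)}.items():
    im=t["img"][v0:v1,u0:u1].astype(int);m=(im[...,2]-im[...,0]>50)
    v,u=np.nonzero(m);print(nm,m.sum(),u.mean()+u0,v.mean()+v0)
    if nm=="grip":print(cv2.minAreaRect(np.c_[u,v].astype(np.float32)),np.round(onz(t,u.mean()+u0,v.mean()+v0,.1),4))
    else:print(np.round(onz(t,u.mean()+u0,v.mean()+v0,.099),4))
E
```

```text
beater_grip (287.9, 168.1, 0.87) (377.4, 210.9, 0.56)
[ 0.4904 -0.2073  0.0829]
beater (288.9, 185.4, 0.79) (377.4, 210.5, 0.75)
[ 0.492  -0.2132  0.0062]
spindle_tip (344.2, 247.4, 0.53) (241.4, 179.7, 0.62)
[0.5849 0.186  0.1283]
spindle_foot (342.4, 261.5, 0.66) (242.7, 182.0, 0.66)
[0.5868 0.1891 0.0759]
mixer (343.5, 276.9, 0.97) (248.5, 188.8, 0.61)
[ 0.5748  0.1843 -0.0044]
beater ang -102.3 167.6
dogs -135.4 138.6
grip 77 382.06493506493507 209.8961038961039
((17.038461685180664, 11.807693481445312), (9.021342277526855, 8.629110336303711), 11.309932708740234) [ 0.4899 -0.2172  0.1   ]
dogs 37 243.02702702702703 183.13513513513513
[0.5784 0.1863 0.099 ]
```

Call:
jog_arm:
  commands: [-1,-0.0163,-0.0291,0,0,-1,-0.0163,-0.0291,0,0,-1,-0.0163,-0.0291,0,0,-1,-0.0163,-0.0291,0,0,-1,-0.0163,-0.0291,0,0,-1,-0.0163,-0.0291,0,0,-1,-0.0163,-0.0291,0,0,-1,-0.0163,-0.0291,0,0,-1,-0.0163,-0.0291,0,0,-1,-0.0163,-0.0291,0,0,-1,-0.0163,-0.0291,0,0,-1,-0.0163,-0.0291,0,0,-1,0,0,0,-6.5,-1,0,0,0,-6.5,-1,0,0,0,-6.5,-1,0,0,0,-6.5,-1,0,0,0,-6.5,-1,0,0,0,-6.5,-1,0,0,0,-6.5,-1,0,0,0,-6.5]
  grip_force: 45

```text
t: 2.97
tool_pos: [0.4895, -0.2143, 0.2187]
orientation: [3.124, -0.332, 0.0]
force: [-0.4, 0.5, 0.2]
opening: 0.0929
```

```bash
python3 - <<'E'
from h import *
p=robot.read_camera("wrist");cv2.imwrite("pics/w1.png",p["img"])
s=robot.read_state();print(s["t"],s["tool_pos"],s["orientation"],s["q"],s["force"])
T=np.array(p["extrinsics"]);print(p["vfov"],-T[:3,:3].T@T[:3,3],np.round(T[:3,:3],3).tolist())
for n in ["beater_grip","beater"]:
    l=pin(n,p);print(n,l)
    for a in l: print(onz(p,a[0],a[1],.084 if n!="beater" else .004))
E
```

```text
3.0167 [ 0.489462   -0.21429776  0.21869204] [ 3.12533834e+00 -3.18751058e-01  9.26851492e-05] [-5.08641145e-01 -4.75884011e-02  1.67102637e+00 -1.50124026e-05
  1.51808397e+00 -3.05364630e-01] [-0.00898685  0.17258055 -0.66533236]
64.89242665055775 [ 0.50733405 -0.13251054  0.38448959] [[0.978, -0.21, -0.0], [-0.2, -0.933, 0.298], [-0.063, -0.292, -0.954]]
beater_grip [(318.1, 184.1, 0.86), (100.2, 271.5, 0.71)]
[ 0.48888111 -0.2113727   0.084     ]
[ 0.23781521 -0.25748241  0.084     ]
beater [(318.9, 166.8, 0.85), (141.3, 243.2, 0.79)]
[ 0.4895891  -0.21103893  0.004     ]
[ 0.2370743  -0.26246184  0.004     ]
```

View pics/w1.png

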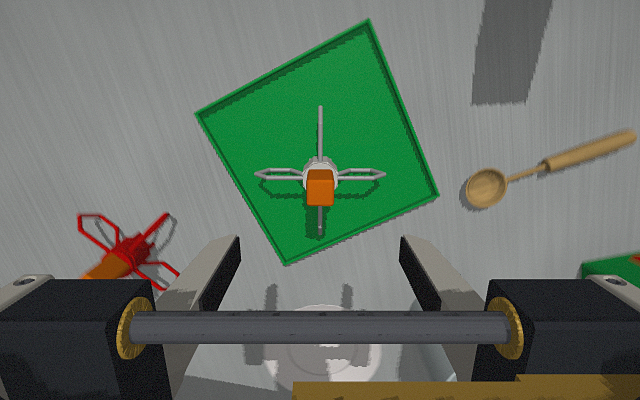

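```bash
python3 - <<'E'
from h import *
p=robot.read_camera("wrist")
im=p["img"];c=cv2.resize(im[90:250,240:400],(800,800),interpolation=cv2.INTER_CUBIC)[:600+200];cv2.imwrite("pics/w1c.png",cv2.resize(c,(600,600)))
s=robot.read_state();print(s["tool_pos"],np.degrees(2*np.arctan2(s["orientation"][1],s["orientation"][0])))
a=onz(p,255,174,.03);b=onz(p,387,174,.03);d=b-a;print(a,b,(a+b)/2,np.degrees(np.arctan2(d[1],d[0])))
E
```

```text
[ 0.48947924 -0.21433638  0.21869546] -12.693652203149858
[ 0.41700469 -0.19783924  0.03      ] [ 0.56573654 -0.2311223   0.03      ] [ 0.49137062 -0.21448077  0.03      ] -12.613777644330334
```

View pics/w1c.png

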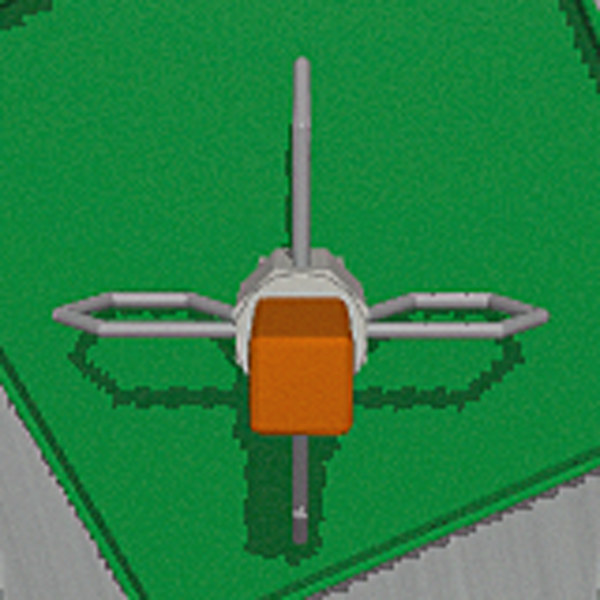

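```bash
python3 - <<'E'
from h import *
p=robot.read_camera("wrist")
f=lambda u,v,z:onz(p,240+u/3.75,90+v/3.75,z)
print(f(301,386,.108), f(250,386,.108)-f(352,386,.108),f(301,337,.108)-f(301,434,.108))
print("loops",(f(52,313,.03)+f(548,313,.03))/2, "sleeve top center",f(301,326,.06))
print(robot.read_state()["t"])
E
```

```text
[ 0.49051987 -0.21371467  0.108     ] [-0.024345    0.00547853  0.        ] [0.00542296 0.02416915 0.        ]
loops [ 0.49038219 -0.21361647  0.03      ] sleeve top center [ 0.49133888 -0.21050405  0.06      ]
3.2167
```

Call:
jog_arm:
  commands: [-1,0.001,-0.0005,0.02,0,-1,0,0,0.025,0,-1,0,0,0.025,0,-1,0,0,0.025,0,-1,0,0,0.02,0,-1,0,0,0.02,0,-1,0,0,0.01,0,-1,0,0,0.006,0,-1,0,0,0,0,1,0,0,0,0,1,0,0,0,0,1,0,0,0,0,1,0,0,0,0,1,0,0,0,0,1,0,0,0,0,1,0,0,0,0,1,0,0,0,0,1,0,0,0,0,1,0,0,0,0,1,0,0,0,0]
  grip_force: 45

```text
t: 4.88
tool_pos: [0.4905, -0.214, 0.0676]
orientation: [-3.123, 0.341, 0.0]
force: [0.1, 0.3, -0.3]
opening: 0.0256
```

```bash
python3 - <<'E'
from h import *
p=robot.read_camera("wrist");cv2.imwrite("pics/w2.png",p["img"])
print(robot.read_state()["tool_pos"])
E
```

```text
[ 0.49050046 -0.2140035   0.06756802]
```

View pics/w2.png

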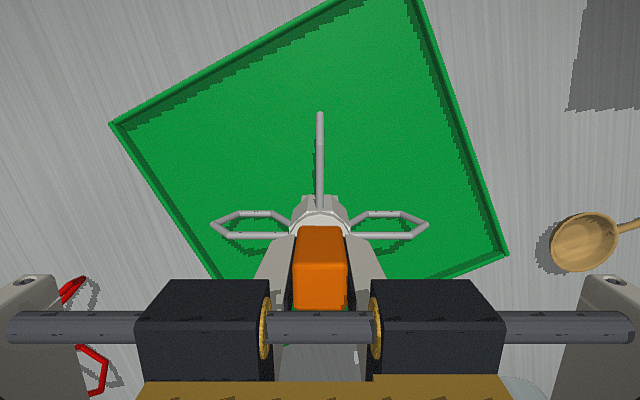

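Call:
jog_arm:
  commands: [1,0,0,-0.005,0,1,0,0,-0.01,0,1,0,0,-0.02,0,1,0,0,-0.03,0,1,0,0,-0.035,0,1,0,0,-0.035,0,1,0,0,-0.03,0,1,0,0,-0.017,0,1,0.001,-0.015,0,0,1,0.0022,-0.029,0,0,1,0.0022,-0.029,0,0,1,0.0022,-0.029,0,0,1,0.0022,-0.029,0,0,1,0.0022,-0.029,0,0,1,0.0022,-0.029,0,0,1,0.0022,-0.029,0,0,1,0.0022,-0.029,0,0,1,0.0022,-0.028,0,0,1,0,0,0,0,1,0,0,0,0]

```text
t: 6.6
tool_pos: [0.5701, 0.0514, 0.2501]
orientation: [3.123, -0.337, -0.0]
force: [-1.4, -1.3, -2.9]
opening: 0.0259
```

```bash
python3 - <<'E'
from h import *
p=robot.read_camera("wrist");cv2.imwrite("pics/w3.png",p["img"])
import pickle;pickle.dump(p,open("w3.pkl","wb"))
s=robot.read_state();print(s["t"],s["tool_pos"],s["force"],s["opening"])
for n,z in [("spindle_foot",.085),("spindle_tip",.142),("mixer",0)]:
    l=pin(n,p);print(n,l)
    for a in l: print(onz(p,a[0],a[1],z))
for n in ["beater","beater_grip"]: print(n,pin(n,p))
E
```

```text
6.65 [0.57002714 0.05029891 0.25005208] [ 0.18206307 -0.39025812 -2.31624464] 0.025947705057485414
spindle_foot []
spindle_tip [(293.4, 24.6, 0.97), (297.3, 36.4, 0.63)]
[0.5799177  0.19101174 0.142     ]
[0.58094623 0.18228299 0.142     ]
mixer [(305.4, 52.6, 0.68)]
[0.58260704 0.18841576 0.        ]
beater [(318.2, 211.9, 0.81)]
beater_grip [(316.8, 262.5, 0.86)]
```

View pics/w3.png

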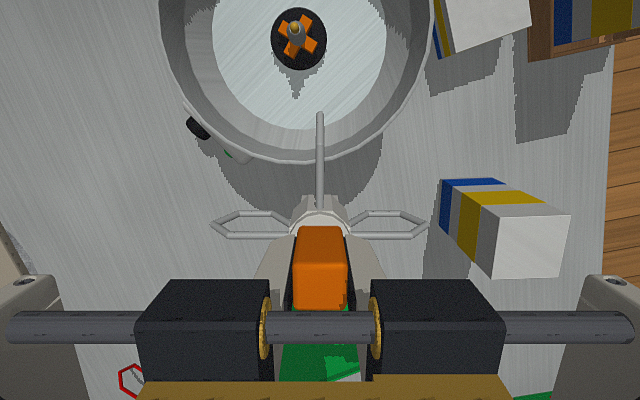

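```bash
python3 - <<'E'
from h import *
import pickle;p=pickle.load(open("w3.pkl","rb"));im=p["img"]
cv2.imwrite("pics/w3c.png",cv2.resize(im[0:75,260:335],(600,600),interpolation=cv2.INTER_CUBIC))
hsv=cv2.cvtColor(im,cv2.COLOR_BGR2HSV)
c=im[0:80,262:336].astype(int)
dark=(c.max(2)<60); org=(c[...,2]-c[...,0]>90)
# rectify at z=.099 : 0.2mm/px
def rect(z,c0=(.582,.189),h=.035,n=560):
    xs=np.linspace(-h,h,n);X,Y=np.meshgrid(c0[0]+xs,c0[1]-xs)
    f,cx,cy=K(p);T=np.array(p["extrinsics"]);P=np.stack([X,Y,0*X+z],-1)@T[:3,:3].T+T[:3,3]
    return cv2.remap(im,(cx+f*P[...,0]/P[...,2]).astype(np.float32),(cy+f*P[...,1]/P[...,2]).astype(np.float32),cv2.INTER_CUBIC)
r=rect(.085);cv2.imwrite("pics/r85.png",r);r2=rect(.099);cv2.imwrite("pics/r99.png",r2)
# hub circle: dark|orange blob
m=((r.max(2)<60)|((r[...,2].astype(int)-r[...,0])>90)).astype(np.uint8)
m=cv2.morphologyEx(m,cv2.MORPH_CLOSE,np.ones((25,25)))
cn=max(cv2.findContours(m,0,2)[0],key=cv2.contourArea)
(cx,cy),rad=cv2.minEnclosingCircle(cv2.convexHull(cn));e=cv2.fitEllipse(cn);s=.07/559
print("hub",.582-.035+e[0][0]*s,.189+.035-e[0][1]*s,"diam",np.array(e[1])*s, "mec",.547+cx*s,.224-cy*s,rad*2*s)
E
```

```text
hub 0.57987059476849 0.18985354062866866 diam [0.05293878 0.05401707] mec 0.5797610585002866 0.189753626951378 0.05433409716447479
```

View pics/w3c.png

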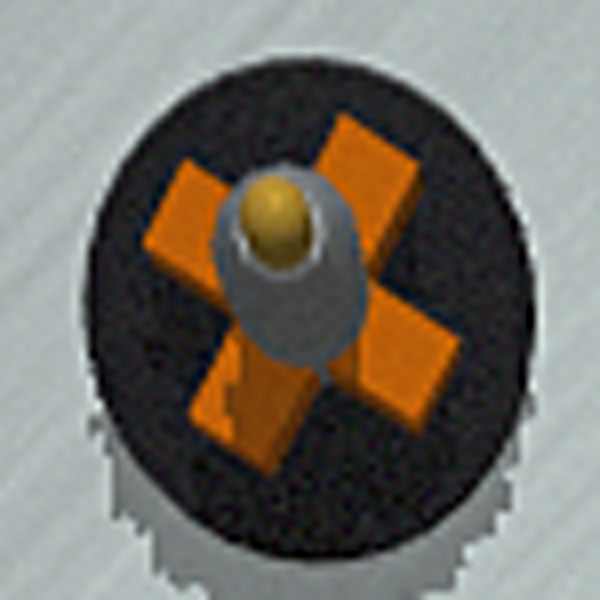

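View pics/r99.png

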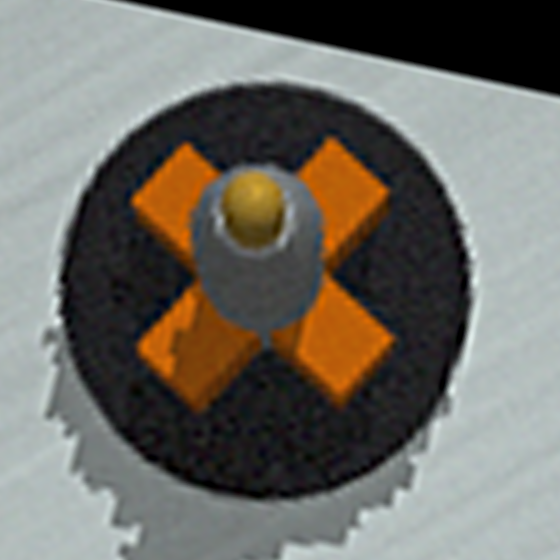

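Call:
jog_arm:
  commands: [1,-0.002,-0.0136,0,0,1,-0.004,-0.027,0,0,1,-0.004,-0.027,0,0,1,-0.004,-0.027,0,0,1,-0.004,-0.027,0,0,1,-0.0022,-0.017,0,0,1,0,0,0,5,1,0,0,0,5,1,0,0,0,5,1,0,0,0,5,1,0,0,0,5,1,0,0,0,5.1,1,0,0,0,0,1,0,0,0,0]

```text
t: 8.07
tool_pos: [0.5803, 0.1899, 0.2496]
orientation: [-2.929, 1.136, 0.0]
force: [-0.5, 0.7, -2.0]
opening: 0.0257
```

```bash
python3 - <<'E'
from h import *
p=robot.read_camera("wrist");cv2.imwrite("pics/w4.png",p["img"])
t=robot.read_camera("scene");cv2.imwrite("pics/s4.png",cv2.resize(t["img"][130:330,240:440],(600,600),interpolation=cv2.INTER_CUBIC))
s=robot.read_state();print(s["t"],s["tool_pos"],np.degrees(2*np.arctan2(s["orientation"][1],s["orientation"][0])),s["force"],s["wrist_torque"],s["q"])
E
```

```text
8.1667 [0.58030537 0.18981239 0.24963331] 317.59473898686883 [ 0.25178924 -0.34313346 -1.66985103] [-0.02991971 -0.00953096 -0.03395646] [2.32108797e-01 1.48035204e-01 1.41277873e+00 9.13265105e-05
 1.58083592e+00 9.72221136e-01]
```

View pics/w4.png

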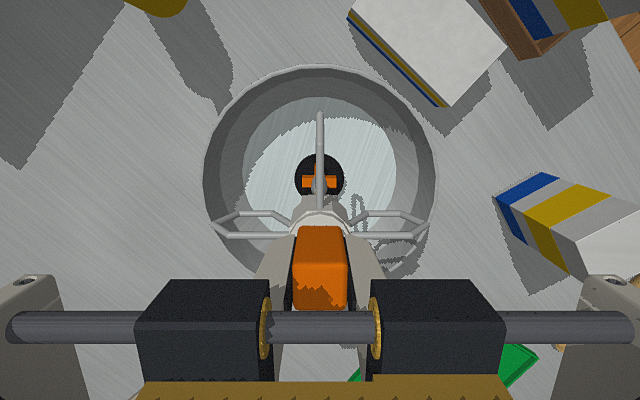

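View pics/s4.png

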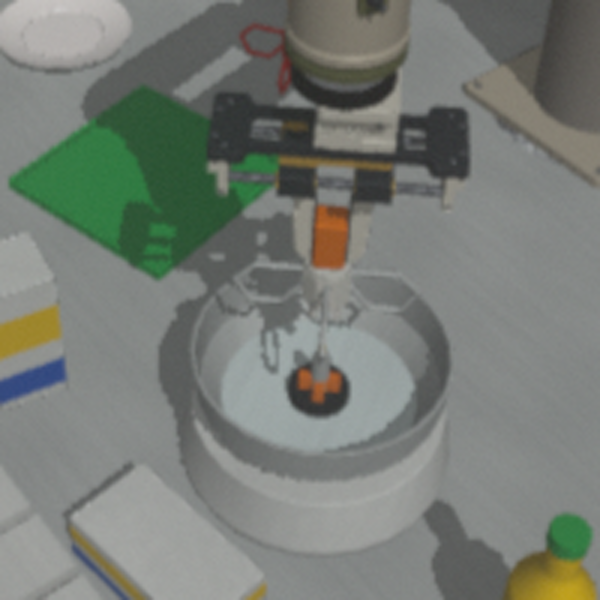

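Call:
jog_arm:
  commands: [1,0,0,0.01,0,1,0,0,0.015,0,1,0,0,0.015,0,1,0,0,0.008,0,1,0,0,0.006,0,1,0,0,0.006,0,1,0,0,0.006,0,1,0,0,0.006,0,1,0,0,0.006,0,1,0,0,0.005,0,1,0,0,0,0]
  grip_force: 55

```text
t: 9.08
tool_pos: [0.5797, 0.1895, 0.1652]
orientation: [2.926, -1.14, -0.002]
force: [-1.0, 0.4, -2.4]
opening: 0.0257
```

```bash
python3 - <<'E'
from h import *
p=robot.read_camera("wrist");cv2.imwrite("pics/w5.png",p["img"][100:340,160:480])
s=robot.read_state();print(s["t"],s["tool_pos"],s["force"],s["wrist_torque"])
E
```

```text
9.1333 [0.5799492  0.18960224 0.16590281] [ 0.25377849  0.03182809 -2.28107082] [-0.02385059 -0.00795548 -0.02432899]
```

View pics/w5.png

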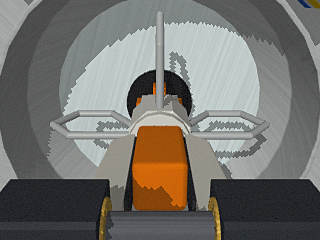

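Call:
jog_arm:
  commands: [1,0,0,0.002,0,1,0,0,0.002,0,1,0,0,0.002,0,1,0,0,0.001,0,1,0,0,0,0]

```text
t: 9.55
tool_pos: [0.5802, 0.1897, 0.1594]
orientation: [2.927, -1.14, -0.0]
force: [0.5, 0.6, -2.3]
opening: 0.0254
```

It is meshing: 3 mm below the dog tops with no force. I continue down.

Call:
jog_arm:
  commands: [1,0,0,0.002,0,1,0,0,0.002,0,1,0,0,0.002,0,1,0,0,0.002,0,1,0,0,0.001,0,1,0,0,0.001,0,1,0,0,0,0]
  grip_force: 60

```text
t: 10.13
tool_pos: [0.5807, 0.1898, 0.1502]
orientation: [-2.927, 1.14, -0.001]
force: [-1.8, -0.7, 4.9]
opening: 0.0256
```

Call:
jog_arm:
  commands: [1,0,0,0.001,0,1,0,0,0.001,0,1,0,0,0.0005,0,1,0,0,0,0,1,0,0,0,0]
  grip_force: 60

```text
t: 10.55
tool_pos: [0.5807, 0.1899, 0.1486]
orientation: [-2.927, 1.14, -0.002]
force: [-4.3, -1.1, 9.3]
opening: 0.0259
```

Call:
jog_arm:
  commands: [1,0,0,0.001,0,1,0,0,0.001,0,1,0,0,0,0,1,0,0,0,0]

```text
t: 10.88
tool_pos: [0.5809, 0.1899, 0.1485]
orientation: [-2.926, 1.139, -0.003]
force: [-9.6, -2.2, 21.5]
opening: 0.0261
```

```bash
python3 - <<'E'
from h import *
for i in range(3):
    p=robot.read_camera("wrist");s=robot.read_state();print(s["t"],s["tool_pos"],s["force"],s["wrist_torque"],s["opening"])
cv2.imwrite("pics/w6.png",p["img"][100:340,160:480])
t=robot.read_camera("scene");cv2.imwrite("pics/s6.png",cv2.resize(t["img"][180:310,280:410],(600,600),interpolation=cv2.INTER_CUBIC))
E
```

```text
10.9333 [0.58089745 0.1899304  0.14851596] [-8.6366526  -2.39187415 20.32652483] [-0.54098591  2.08662732  0.01169334] 0.02559668458971315
10.9833 [0.58089973 0.18990004 0.14847043] [-9.85571502 -1.86407142 20.90643135] [-0.48953788  2.04098727 -0.00309215] 0.025895277422012482
11.0333 [0.58088335 0.18990292 0.14849723] [-8.18323567 -2.05232553 20.54172938] [-0.53629923  2.08849265  0.01749824] 0.025963970130411483
```

View pics/w6.png

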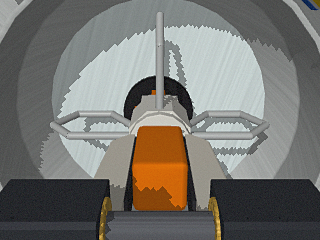

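View pics/s6.png

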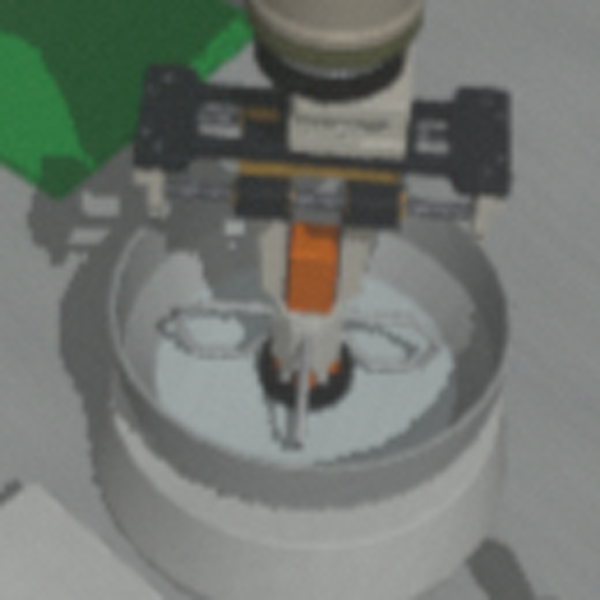

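Call:
jog_arm:
  commands: [1,-0.0004,0.0003,0,0,1,-0.0004,0.0003,0,0,1,0,0,0,0,1,0,0,0,0,1,0,0,0,0]

```text
t: 11.5
tool_pos: [0.5807, 0.1899, 0.1485]
orientation: [-2.926, 1.139, -0.005]
force: [-4.9, -2.5, 18.1]
opening: 0.0258
```

```bash
python3 - <<'E'
from h import *
for i in range(2):
    p=robot.read_camera("wrist");s=robot.read_state();print(s["t"],s["tool_pos"],s["orientation"],s["force"],s["wrist_torque"])
E
```

```text
11.55 [0.58067021 0.18989098 0.14847774] [-2.925729    1.13948431 -0.00516324] [-6.46764851 -1.76669308 18.43482255] [-0.5516284   1.2642609   0.01955702]
11.6 [0.58070386 0.18987533 0.14852994] [-2.9256594   1.13953679 -0.00530053] [-5.54952824 -2.21114543 18.68215243] [-0.49014883  1.32295098 -0.07024905]
```

Call:
jog_arm:
  commands: [1,-0.0003,0.0003,0.0005,0,1,0,0,0,0,1,0,0,0,0,1,0,0,0,0,1,0,0,0,0]

```text
t: 12.02
tool_pos: [0.5807, 0.1899, 0.1485]
orientation: [-2.925, 1.139, -0.007]
force: [-4.8, -2.4, 20.2]
opening: 0.0259
```

```bash
python3 - <<'E'
from h import *
p=robot.read_camera("wrist");s=robot.read_state();print(s["t"],s["tool_pos"],s["force"],s["wrist_torque"],s["opening"],np.abs(s["dq"]).max())
print(pin("beater",p),pin("beater_grip",p))
t=robot.read_camera("top");cv2.imwrite("pics/t7.png",t["img"])
E
```

```text
12.0667 [0.58061014 0.1898904  0.14847333] [-6.00669055 -2.32306073 19.66832988] [-0.55541728  1.27318409  0.05705058] 0.025866215842913293 0.0020408267473334095
[(317.4, 213.1, 0.57)] [(316.9, 263.3, 0.66)]
```

View pics/t7.png

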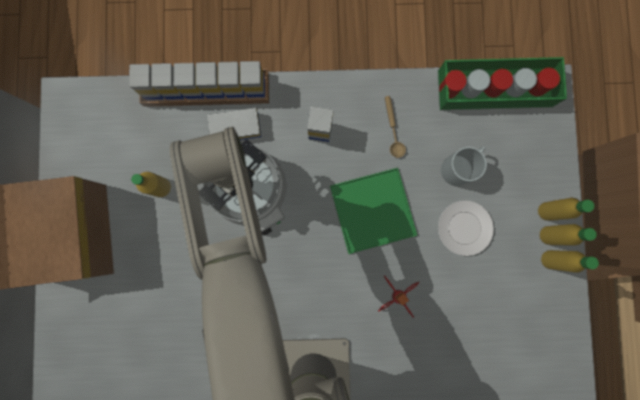

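```bash
python3 -c "
from plant import robot
print(robot.close_job())
print(robot.read_state()['tool_pos'],robot.read_state()['force'])"
```

```text
the job is handed in; nothing more can be done
None
the job is handed in; nothing more can be done
```

The beater is fully home on the mixer spindle, as far as I can measure. The arm still grips it by the orange grip with 60 N and keeps pressing it down. I took the white beater from the green tray (not the red look-alike), turned it 30° to line up with the dogs, and handed the job in at about 12 s.

- **Meshing:** it passed the height of the dog tops with no extra force, so the notches went over the dogs. The spindle was not measured again after that.
- **Fully home:** it stopped hard at a tool height of 148.5 mm, against 148.6 mm worked out from the grasp height. That height stayed the same when I pressed harder.
- **Pressing force:** the arm pushes with about 22 N, against the 10 N of the pin's spring. The beater did not slip in the grip.
- **Other things:** in the last top picture nothing else had visibly moved. The mixer area was partly hidden by the arm.
- **Small leftover:** the spindle still pushes sideways on the tool with about 6 N, and the tool reads a tilt of under 1°. I reduced the side push from about 9 N, but two small shifts did not remove it and the tilt reading grew slightly.

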